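# Torque the heatsink's captive screw to one click

## Robot

A 6-joint arm with a two-finger parallel gripper is mounted at the origin on the work surface. World frame = base frame: x ahead of the robot, y to its left, z up, the work surface at z = 0. Lengths are in m, angles in rad, forces in N, time in s.
With the tool pointing down it reaches from about 0.35 to 0.775 m from the base axis. Payload 5.5 kg.
Tool frame: the origin (TCP) lies at the very end of the fingers, on their centre line; the grasp point (between the pads) lies 19 mm behind it (env.grip_point_offset is the distance from the TCP to the grasp point, in m); z points along the fingers, y is the line along which they close (so a half turn about z gives the same grasp; the last joint's range is limited). The gripper opens to 85 mm and grips with 20 to 120 N. Pads are 22 mm wide; open, the fingers measure 114 mm over their backs; the gripper's body (76 mm by 85 mm) begins 54 mm behind the grasp point. The pads swing forward as they close: fully open they stand 13 mm farther back than shut.
Start: joints at [-1.382, 0.313, 0.046, 1.304, 0, 1.431], TCP at [0.186, -0.544, 0.231] pointing down, gripper open.
Joint ranges: [-2.76, 2.76], [-0.86, 1.69], [-1.03, 1.26], [-2.2, 2.34], [-1.47, 1.5], [-3.14, 3.14]. Speed limits (rad/s): [2.57, 2.57, 3.14, 3.14, 3.14, 3.14].

## Interface

Orientations are given as a unit quaternion [w, x, y, z].
In Python, from workcell import sensors, imaging, workorder, env gives the robot as it stands.
- The arm moves only by the shell command python3 -m handwheel 'ROWS' [FORCE]. ROWS is JSON, a list of rows, each a list of 5 numbers: the shift along the tool's x, y, z in mm, then the turn about the tool's z in rad, then the opening, from 0 (shut) to 1 (fully open). A call has 1 to 8 rows; each row is the pose to reach, as a shift and turn from the pose commanded when the call began, along the tool's axes at that moment; what a row does not reach only later rows make up. A row lasts 1/10 s, in which the tool goes at most 50 mm and 8.59 degrees, less where a joint would pass 70% of its speed; a pose out of reach is approached as far as the arm can. A call with a gripper value outside its range is refused whole. The fingers move at their own pace and stop on an object; FORCE is the grip in N (left out, the last holds). Time passes only in rows, so rows that repeat a pose let the fingers close. It gives the time, the measured TCP pose, the force, the opening and the grip force at its end, in the units of the state.
- sensors.get_state(): the state, without advancing time (a new reading comes with each control period).
- imaging.read_camera(name): name is "scene" or "top" or "wrist"; returns a dict with "color" (480x640x3 uint8, blue, green, red), "z_map" (480x640 float32, m along the optical axis (not along the pixel's ray), 0 where there is no reading), "fx", "fy", "cx", "cy" (pixels), "k1" (the pictures are not rectified: a ray, as slopes to the right and down, at radius r is drawn at 1 + k1 r^2 times it, then the intrinsics apply), "xyz" and "rotation" of the camera in the world. Camera axes: x right, y down, z forward; pixel columns grow to the right and rows downward; lengths in m; the calibration is good to about 2 mm. A picture is of the moment at which its call begins.
- workorder.hand_in(): hands the job in; it is judged then, once.
The state is a dict: "clock": time; "joint_pos": joint angles; "qvel": joint speeds; "tau": joint torques, N m; "tcp_pos": TCP position; "orientation": TCP orientation; "wrist_force": force on the tool from outside, world axes, zero at the start; "ft_torque": the same for the moment, N m; "finger_gap": finger opening in m; "grip_force": force on a finger pad.
Only numpy, scipy, OpenCV 4.12 (cv2) and the standard library are available. Lean on these libraries where they do the work, as an engineer would, in place of code of your own. Each camera call takes 0.05 s, during which the arm holds its last target. There are 200 camera calls.

## Task

Take the blue torque driver out of its stand, seat its blade in the slot of the brass captive screw that holds the heatsink's retention bar, and tighten the screw clockwise until the driver's clutch clicks over once; press only lightly, and stop at that first click. Then put the torque driver back upright in the hole it came from and let go, leaving everything else on the bench as it is.

Things in the scene. Friction and masses are not known exactly. Their poses are not given: they have to be found in the camera images.
- driver: Preset torque screwdriver, 148 mm long, 0.37 kg, upright in a stand. Origin: middle of the blade's end; z up the tool. 60-82 mm up: steel clutch housing, 34 mm across, yellow band; its flat underside rests on the stand. 82-144 mm up: blue square handle 28 x 28 mm, flat sides facing the body's x and y; small yellow cap. Hold it by two flat sides. This body is handle and housing, not the shank.
- grip (a point): Middle of the torque driver's handle, on its axis, 113 mm above the blade's end.
- bit (a point): Middle of the blade's end. The flat, square-ended blade is 12 mm wide along this x, 2.2 mm thick along y and 12 mm long; the shank above is round, 9 mm across. The shank turns with the handle (blade width along the handle's x while joint clutch is 0) until the clutch slips.
- clutch (a joint): Ratchet of the torque driver: rad by which the handle has slipped clockwise past the shank; starts at 0. Under load it gives a little (0.09) until the load reaches about 0.12 N m, then it slips into the next notch: one click = 0.35 rad (20 degrees), and the torque drops sharply. Turning on loads it to a second click. Turned anticlockwise, the handle carries the shank and screw back with it.
- board: Green mainboard 170 x 170 mm fixed in a dark steel tray 196 x 196 mm. Origin: middle of the tray's underside, on the bench; board face 18 mm up. Finned heatsink 72 x 72 mm at x -20, y +14 mm, top 59 mm up; upright memory module at x +45 mm, top 52 mm up. The heatsink's steel retention bar is hooked at its +y end and held at the other by one brass captive screw at x -20, y -52 mm.
- slot (a point): Middle of the mouth of the slot in the brass captive screw's round knurled head (16 mm across), on the screw's axis, level with the head's flat top, 46 mm above the bench. z up, x along the slot. The slot crosses the whole head: 3.6 mm wide, 5.5 mm deep, straight sides, open ends; a half turn gives the same fit.
- screw (a joint): Rad through which the captive screw has been turned clockwise seen from above (tightening), from a chance zero; starts between 0 and 0.1. It turns against a light drag of about 0.03 N m until it seats hard, within a sixth of a turn from the start; where differs each time and can only be felt. It does not sink noticeably.
- stand: Fixed grey tool block 180 x 66 mm, 75 mm tall, with two round holes in its top, 17 mm across, 66 mm deep, 55 mm either side of its middle along its x axis. The torque driver stands in one of them (either), an ordinary driver in the other. Origin: middle of its underside, on the bench.
- plain_driver: ordinary screwdriver with a round red handle (27 mm thick), standing in the stand's other hole (bystander; origin: middle of its underside, at its tip)
- ssd: loose 100 x 70 x 8 mm aluminium drive lying on the bench (bystander; origin: middle of its underside)
- memory: loose green memory module 133 x 30 x 5 mm lying flat (bystander; origin: middle of its underside)
- tweezers: steel tweezers, 122 mm long, lying flat (bystander; origin: middle of its underside)
- fan: loose black square fan 80 x 80 x 22 mm (bystander; origin: middle of its underside)
- solvent: white bottle with a blue cap, 54 mm across, 125 mm tall (bystander; origin: middle of its underside)
- paste_jar: small white jar, 42 mm across, 42 mm tall (bystander; origin: middle of its underside)
- spudger: flat black plastic prying stick 150 x 12 x 6 mm (bystander; origin: middle of its underside)

How it is judged:
On the way, in this order (a step that is already met when the one before it is completed fails the run):
1. the blade is down in the screw's slot (z of bit in the frame of slot below -0.003 m and horizontal distance between bit and slot below 0.005 m), for 0.2 s.
2. with the blade in the slot, the screw has run down to its seat and the clutch has clicked over one tooth (all of step 1 and value of joint screw above 0.36 rad and value of joint clutch above 0.28 rad), for 0.1 s.
At the end, for the whole second after the job is handed in: The torque driver stands at rest in the hole it came from, upright within 0.1 rad and within 12 mm of where it stood, let go; its clutch has clicked exactly once (joint clutch between 0.25 and 0.5) and the screw is left run down (joint screw above 0.36) (distance of driver from where it was at the start of the episode below 0.012 m and angle between driver's own z axis and vertical below 0.1 rad and linear speed of driver below 0.02 m/s and value of joint clutch between 0.25 and 0.5 rad and value of joint screw above 0.36 rad); the robot touches nothing.
It fails at once if the clutch is driven over a second click (value of joint clutch above 0.55 rad).
It fails at once if the driver bears on the screw or the board with more than 45 N in all, pressing and turning together (turning to the click alone takes about 25 N at the blade) (contact force between driver and board above 45 N).
It fails at once if the screw is turned the loosening way by more than about 10 degrees from where it was found (value of joint screw below -0.2 rad).
It fails at once if a bystander is shifted more than 20 mm or tipped ((distance of plain_driver from where it was at the start of the episode above 0.02 m or angle between plain_driver's own z axis and vertical above 0.35 rad) or (distance of ssd from where it was at the start of the episode above 0.02 m or angle between ssd's own z axis and vertical above 0.35 rad) or (distance of memory from where it was at the start of the episode above 0.02 m or angle between memory's own z axis and vertical above 0.35 rad) or (distance of tweezers from where it was at the start of the episode above 0.02 m or angle between tweezers's own z axis and vertical above 0.35 rad) or (distance of fan from where it was at the start of the episode above 0.02 m or angle between fan's own z axis and vertical above 0.35 rad) or (distance of solvent from where it was at the start of the episode above 0.02 m or angle between solvent's own z axis and vertical above 0.35 rad) or (distance of paste_jar from where it was at the start of the episode above 0.02 m or angle between paste_jar's own z axis and vertical above 0.35 rad) or (distance of spudger from where it was at the start of the episode above 0.02 m or angle between spudger's own z axis and vertical above 0.35 rad)).
It also fails if it takes over 64 s, if anything falls off the work surface, if the arm or the gripper's body presses on something with over 40 N, if the wrist force passes 120 N, or if a joint passes its speed limit or range.

## Working session

There is one attempt and no reset: what is moved stays moved. The work goes in short steps, Python scripts to look and compute and a shell command to move; the robot and the scene stay as the last step left them, time stands still between calls to the robot, and variables do not carry over. Pictures are saved under pics/ and viewed, at most 10 in all, crops included, and the job is handed in when it is done.

```bash
ls; mkdir -p pics
python3 - <<'E'
from workcell import sensors, imaging, env
import cv2,numpy as np
print(sensors.get_state(), env.grip_point_offset)
for n in("scene","top"):
    d=imaging.read_camera(n); cv2.imwrite(f"pics/{n}0.png",d["color"]); np.savez(f"{n}0.npz",**d)
    print(n,{k:v for k,v in d.items() if k not in("color","z_map")})
E
```

```text
pics
{'clock': 0.0, 'joint_pos': array([-1.38165749e+00,  3.13992996e-01,  4.49694704e-02,  1.30357026e+00,
       -5.49516813e-06,  1.43119238e+00]), 'qvel': array([ 0.00141502,  0.00078709, -0.00061807,  0.0009811 ,  0.00033404,
        0.00147946]), 'tau': array([ 9.01628084e-06, -4.80629182e+01,  2.98530918e+01,  1.94419204e-02,
       -7.85575253e-05, -3.06410449e-06]), 'tcp_pos': array([ 0.18553238, -0.54371373,  0.23040917]), 'orientation': array([-8.98384459e-04,  9.86521012e-01,  1.63632162e-01, -2.50036671e-05]), 'wrist_force': array([-0.97362356,  0.32551781,  0.1531324 ]), 'ft_torque': array([-0.0211728 , -0.08399834, -0.03734951]), 'grip_force': 0.0, 'finger_gap': 0.08516774046386828} 0.0187
scene {'fx': 499.91182129342883, 'fy': 499.91182129342883, 'cx': 315.9818455572872, 'cy': 238.96086502609558, 'k1': -0.03217771284794763, 'xyz': array([1.28404274, 0.34493521, 0.75647198]), 'rotation': array([-0.23818946,  0.48719098,  0.75815804, -0.36208717])}
top {'fx': 477.53263144178464, 'fy': 477.53263144178464, 'cx': 317.11252262974114, 'cy': 244.7818172056523, 'k1': -0.11511862985234325, 'xyz': array([0.4653863 , 0.02547747, 1.21571971]), 'rotation': array([-0.0246098 ,  0.71151698, -0.70174079,  0.02641617])}
```

View pics/top0.png

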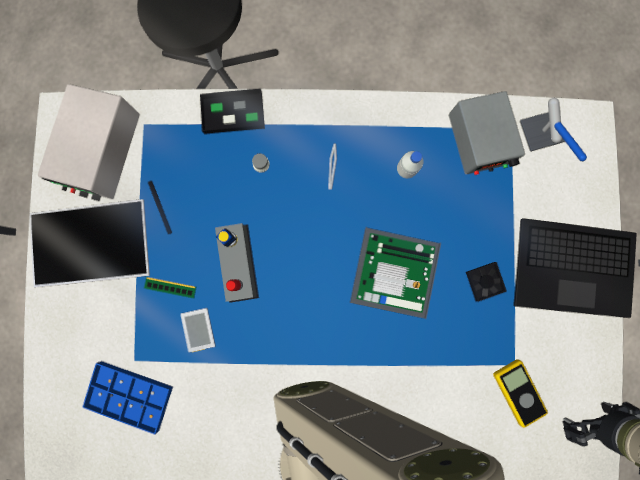

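View pics/scene0.png

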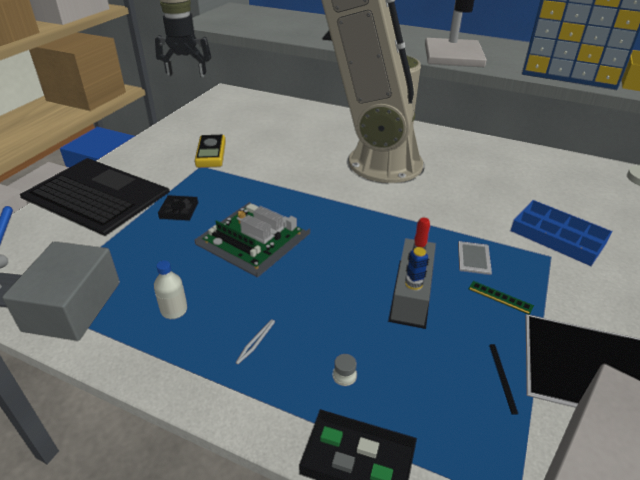

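```bash
cat > h.py <<'E'
import numpy as np,cv2
from scipy.spatial.transform import Rotation as R
def rot(q): return R.from_quat([q[1],q[2],q[3],q[0]])
def cast(d,uv,z):
    uv=np.atleast_2d(np.array(uv,float))
    s=np.c_[(uv[:,0]-d["cx"])/d["fx"],(uv[:,1]-d["cy"])/d["fy"]]
    u=s.copy()
    for _ in range(8): u=s/(1+d["k1"]*(u**2).sum(1,keepdims=True))
    r=rot(d["rotation"]).apply(np.c_[u,np.ones(len(u))])
    return d["xyz"]+r*((z-d["xyz"][2])/r[:,2])[:,None]
def blobs(d,lo,hi,box=None,amin=8):
    m=cv2.inRange(cv2.cvtColor(d["color"],cv2.COLOR_BGR2HSV),lo,hi)
    if box: 
        k=np.zeros_like(m); x0,y0,x1,y1=box; k[y0:y1,x0:x1]=255; m&=k
    c,_=cv2.findContours(m,cv2.RETR_EXTERNAL,cv2.CHAIN_APPROX_NONE)
    return sorted([(cv2.contourArea(x),cv2.minAreaRect(x),x) for x in c if len(x)>=amin],key=lambda t:-t[0])
def tool_delta(st,target):   # shift in tool axes mm
    return rot(st["orientation"]).inv().apply(np.asarray(target)-st["tcp_pos"])*1000
def yaw(st): v=rot(st["orientation"]).apply([0,1,0]); return np.degrees(np.arctan2(v[1],v[0]))
E
python3 - <<'E'
from h import *
from workcell import sensors
d=dict(np.load("top0.npz"))
for n,lo,hi,box,z in(("cap",(20,120,100),(35,255,255),(200,215,250,260),.163),("brass",(12,80,80),(30,255,255),(405,275,428,297),.046),("red",(0,150,80),(8,255,255),(215,270,250,300),.15)):
    for a,r,c in blobs(d,lo,hi,box,4)[:3]: print(n,a,r,cast(d,r[0],z))
# stand top and tray
hsv=cv2.cvtColor(d["color"],cv2.COLOR_BGR2HSV)
print("stand corners",cast(d,[[217,227],[245,224],[253,298],[222,301]],.075))
print("tray",cast(d,[[367,229],[440,243],[427,318],[351,302]],.01))
cv2.imwrite("pics/c.png",np.hstack([cv2.resize(d["color"][y:y+100,x:x+100],(400,400),interpolation=cv2.INTER_CUBIC) for x,y in((190,205),(345,223))]))
print(yaw(sensors.get_state()))
E
```

```text
cap 62.5 ((223.5, 235.5), (9.0, 9.0), 0.0) [[0.55929394 0.23158724 0.163     ]]
brass 28.0 ((416.0, 284.5), (5.0, 6.0), 90.0) [[ 0.45553655 -0.22121288  0.046     ]]
red 64.0 ((230.30001831054688, 285.4000244140625), (10.435516357421875, 8.538147926330566), 71.56504821777344) [[0.44882484 0.21587216 0.15      ]]
stand corners [[0.58752379 0.26523721 0.075     ]
 [0.59563641 0.19747468 0.075     ]
 [0.4185998  0.1741655  0.075     ]
 [0.41011973 0.24840248 0.075     ]]
tray [[ 0.59456782 -0.10325095  0.01      ]
 [ 0.56152154 -0.29076531  0.01      ]
 [ 0.37090184 -0.25731268  0.01      ]
 [ 0.40945491 -0.06423577  0.01      ]]
-71.15904207899644
```

View pics/c.png

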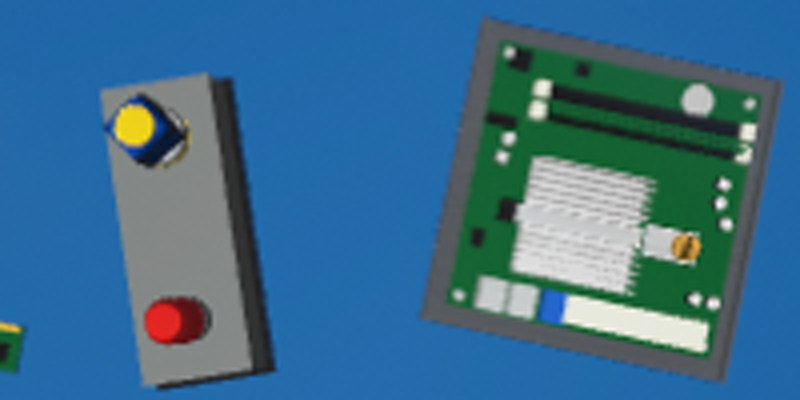

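Run:
```python
from h import *
from workcell import sensors,imaging
st=sensors.get_state(); print(tool_delta(st,[.4555,-.2212,.23]))
d=imaging.read_camera("wrist")
Rt=rot(st["orientation"])
print(Rt.inv().apply(d["xyz"]-st["tcp_pos"]),(Rt.inv()*rot(d["rotation"])).as_matrix().round(3),d["fx"],d["k1"])
```

```text
[ 359.60853077 -218.09470755    0.92568333]
[ 0.08236596  0.00084427 -0.14316587] [[ 0.    -0.946 -0.325]
 [ 1.    -0.     0.   ]
 [-0.    -0.325  0.946]] 348.72165506649117 -0.05981849270623583
```

```bash
python3 -m handwheel '[[45,-27,0,0,1],[90,-55,0,0,1],[135,-82,0,0,1],[180,-109,0,0,1],[225,-136,0,0,1],[270,-164,0,0,1],[315,-191,40,0,1],[360,-218,80,0,1]]'; python3 -m handwheel '[[0,0,20,0,1],[0,0,25,0,1],[0,0,25,0,1],[0,0,25,0,1]]'
cat > look.py <<'E'
import sys; from h import *
from workcell import sensors,imaging
n=sys.argv[1]; st=sensors.get_state(); print(st["tcp_pos"],yaw(st),st["joint_pos"].round(3),st["clock"])
d=imaging.read_camera("wrist"); np.savez(n+".npz",**d)
c=d["color"]
if len(sys.argv)>2:
    x,y,w=map(int,sys.argv[2:5]); c=cv2.resize(c[y:y+w*3//4,x:x+w],(640,480),interpolation=cv2.INTER_CUBIC)
cv2.imwrite(f"pics/{n}.png",c)
E
python3 look.py w1
```

```text
clock: 0.95
tcp_pos: [0.4341, -0.2486, 0.1778]
orientation: [0.001, 0.986, 0.164, 0.001]
wrist_force: [0.7, -1.1, 0.1]
finger_gap: 0.0852
grip_force: 0.0
clock: 1.35
tcp_pos: [0.4323, -0.2509, 0.1532]
orientation: [0.001, 0.987, 0.163, 0.0]
wrist_force: [-0.6, -0.1, 0.4]
finger_gap: 0.0855
grip_force: 0.0
[ 0.4323115  -0.25090501  0.15317378] -71.23979542219459 [-0.686  0.207 -0.291  1.071 -0.     2.128] 1.35
```

View pics/w1.png

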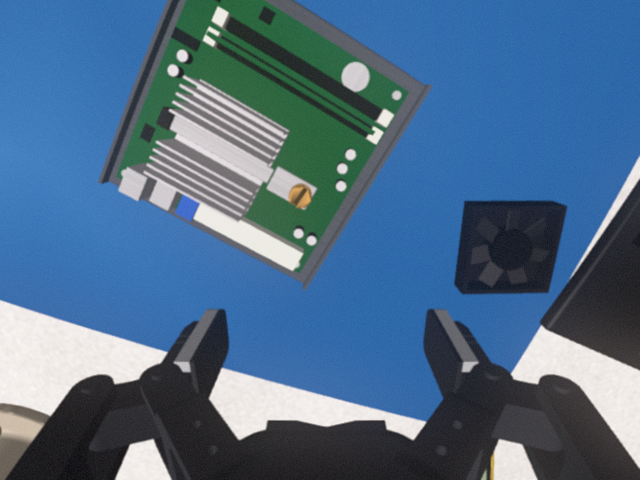

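```bash
cat > slot.py <<'E'
import sys; from h import *
from workcell import sensors
d=dict(np.load(sys.argv[1]+".npz")); box=list(map(int,sys.argv[2:6]))
a,r,c=blobs(d,(10,90,60),(32,255,255),box,8)[0]
hull=cv2.convexHull(c); (u,v),rad=cv2.minEnclosingCircle(hull); e=cv2.fitEllipse(hull)
print(a,(u,v),rad,e); P=cast(d,e[0],.046)[0]; print("screw",P, cast(d,(u,v),.046)[0])
g=cv2.cvtColor(d["color"],cv2.COLOR_BGR2GRAY).astype(float)
# rectify locally: sample world disc radius 6.5mm at z=.046, weight by darkness
yy,xx=np.mgrid[0:480,0:640]; uv=np.c_[xx.ravel(),yy.ravel()]
k=np.hypot(*(uv-np.array(e[0])).T)<rad*1.2; W=cast(d,uv[k],.046)[:,:2]-P[:2]; gg=g[uv[k][:,1],uv[k][:,0]]
k2=np.hypot(*W.T)<.0065; W=W[k2]; gg=gg[k2]; thr=(np.percentile(gg,5)+np.percentile(gg,80))/2
w=np.clip(thr-gg,0,None); m=(w[:,None]*W).sum(0)/w.sum(); D=W-m; C=(w[:,None]*D).T@D
l,V=np.linalg.eigh(C); print("slot yaw",np.degrees(np.arctan2(V[1,1],V[0,1]))%180,"dark centre",P[:2]+m,"ratio",l[1]/l[0])
E
python3 slot.py w1 280 175 325 220
python3 - <<'E'
from h import *
from workcell import sensors
d=dict(np.load("w1.npz")); st=sensors.get_state()
P=cast(d,(300,196),.046)[0]; T=P+rot(st["orientation"]).apply([-.018,0,0]); T[2]=.09; print(tool_delta(st,T))
E
```

```text
383.0 (299.9444580078125, 195.94444274902344) 12.05579662322998 ((299.8710632324219, 196.00135803222656), (22.409955978393555, 23.901330947875977), 10.740907669067383)
screw [ 0.45562181 -0.22417602  0.046     ] [ 0.45567905 -0.22421406  0.046     ]
slot yaw 160.9923374668974 dark centre [ 0.45539998 -0.22388119] ratio 20.553565361763983
[ 12.52933477 -18.1459446   63.44190444]
```

```bash
python3 -m handwheel '[[12.5,-18,30,0,1],[12.5,-18,62,0,1],[12.5,-18,62,0,1],[12.5,-18,62,0,1],[12.5,-18,62,0,1]]'|head -2; python3 look.py w2 200 150 240
```

```text
clock: 1.9
tcp_pos: [0.4393, -0.2303, 0.0923]
[ 0.43931367 -0.23030357  0.09226403] -71.22693705689518 [-0.645  0.249 -0.398  0.92  -0.     2.169] 1.9
```

View pics/w2.png

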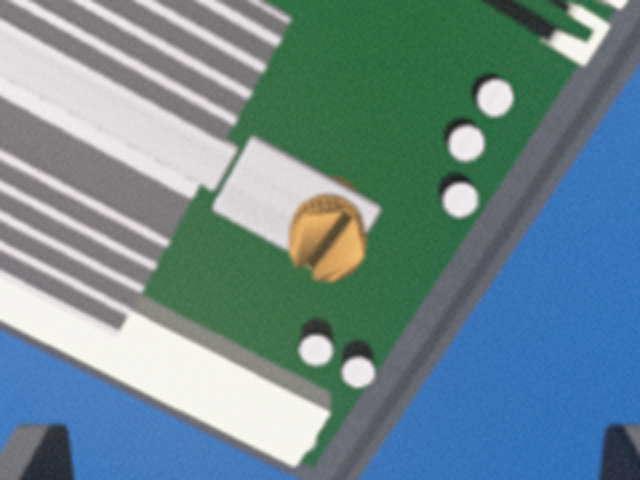

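```bash
sed -i 's/(10,90,60)/(10,90,VM)/; 1s/$/\nVM=int(sys.argv[6]) if len(sys.argv)>6 else 60/' slot.py; for v in 60 140 170; do python3 slot.py w2 300 218 345 262 $v; done
python3 - <<'E'
from h import *
from workcell import sensors
st=sensors.get_state(); print(tool_delta(st,[.555,.225,.24]))
E
```

```text
666.5 (322.229736328125, 239.2567596435547) 15.98522663116455 ((322.309814453125, 239.29061889648438), (28.592403411865234, 32.01847839355469), 176.8126220703125)
screw [ 0.45612507 -0.22357603  0.046     ] [ 0.45612976 -0.22352598  0.046     ]
slot yaw 160.87386003233593 dark centre [ 0.45573631 -0.22369003] ratio 28.220003385934074
521.0 (322.22357177734375, 239.18292236328125) 15.916609764099121 ((322.1782531738281, 239.12957763671875), (28.328630447387695, 31.7994327545166), 0.8344417214393616)
screw [ 0.45619327 -0.22347346  0.046     ] [ 0.456171   -0.22350837  0.046     ]
slot yaw 160.72879244361727 dark centre [ 0.45576147 -0.22369247] ratio 28.411416125722614
194.0 (325.5, 242.5) 12.90358829498291 ((326.7466735839844, 243.20912170410156), (16.69973373413086, 24.07147979736328), 31.574100494384766)
screw [ 0.45468731 -0.2267559   0.046     ] [ 0.45486637 -0.22593672  0.046     ]
slot yaw 102.9247403524894 dark centre [ 0.45521639 -0.2253951 ] ratio 1.2230584736198857
[ 256.31368304 -393.35533427 -148.4369025 ]
```

```bash
python3 -m handwheel '[[0,0,-45,0,1],[5,-8,-90,0,1],[30,-47,-120,0,1],[55,-86,-148,0,1],[80,-125,-148,0,1],[105,-164,-148,0,1],[130,-203,-148,0,1],[155,-242,-148,0,1]]'|head -2;python3 -m handwheel '[[25,-39,0,0,1],[50,-78,0,0,1],[75,-115,0,0,1],[85,-135,0,0,1],[85,-135,0,0,1],[85,-135,0,0,1],[85,-135,0,0,1]]'; python3 look.py w3
```

```text
clock: 2.75
tcp_pos: [0.5078, 0.052, 0.2404]
clock: 3.45
tcp_pos: [0.5438, 0.2046, 0.239]
orientation: [0.0, 0.987, 0.163, 0.0]
wrist_force: [0.1, -0.5, -0.0]
finger_gap: 0.0855
grip_force: 0.0
[0.5438371  0.20459009 0.23900292] -71.22518524933781 [ 0.222  0.323  0.078  1.325 -0.     3.036] 3.45
```

View pics/w3.png

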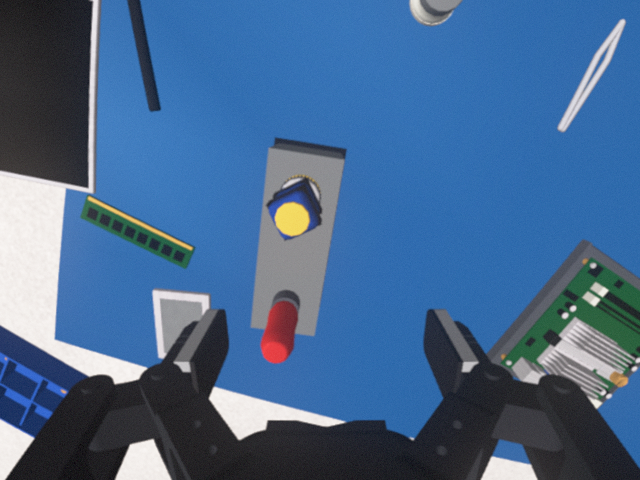

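Run:
```python
from h import *
from workcell import sensors
d=dict(np.load("w3.npz")); hsv=cv2.cvtColor(d["color"],cv2.COLOR_BGR2HSV)
for v in range(205,242,5): print(v,[tuple(int(x) for x in hsv[v,u]) for u in (262,268,274,300,312,318,324)])
a,r,c=blobs(d,(20,120,120),(35,255,255),(260,195,325,245),6)[0]; print(a,r,cv2.minEnclosingCircle(c),cast(d,r[0],.163))
cr=d["color"][160:260,240:373]; cv2.imwrite("pics/w3c.png",cv2.resize(cr,(798,600),interpolation=cv2.INTER_CUBIC))
```

```text
205 [(109, 93, 165), (111, 68, 64), (113, 178, 175), (21, 153, 223), (117, 80, 67), (116, 76, 57), (135, 7, 148)]
210 [(110, 57, 156), (115, 64, 151), (113, 179, 179), (25, 150, 243), (113, 130, 96), (112, 101, 73), (135, 4, 145)]
215 [(110, 31, 150), (120, 5, 149), (117, 106, 168), (25, 152, 243), (113, 152, 114), (120, 40, 63), (128, 7, 145)]
220 [(120, 9, 147), (135, 7, 146), (121, 62, 164), (24, 155, 242), (113, 162, 135), (121, 76, 70), (135, 4, 144)]
225 [(120, 7, 147), (135, 4, 145), (118, 27, 142), (24, 156, 242), (113, 166, 143), (120, 14, 94), (120, 5, 148)]
230 [(135, 11, 142), (150, 7, 148), (130, 5, 148), (25, 152, 243), (126, 9, 135), (130, 5, 145), (110, 5, 141)]
235 [(113, 7, 146), (105, 4, 143), (132, 9, 145), (150, 8, 127), (130, 5, 146), (120, 4, 142), (105, 3, 146)]
240 [(120, 7, 146), (135, 4, 143), (160, 5, 147), (120, 4, 143), (135, 4, 141), (105, 4, 145), (120, 2, 146)]
822.0 ((291.85003662109375, 218.45004272460938), (32.88768768310547, 31.939001083374023), 18.434947967529297) ((291.7978820800781, 218.79786682128906), 16.922847747802734) [[0.55813047 0.23176503 0.163     ]]
```

View pics/w3c.png

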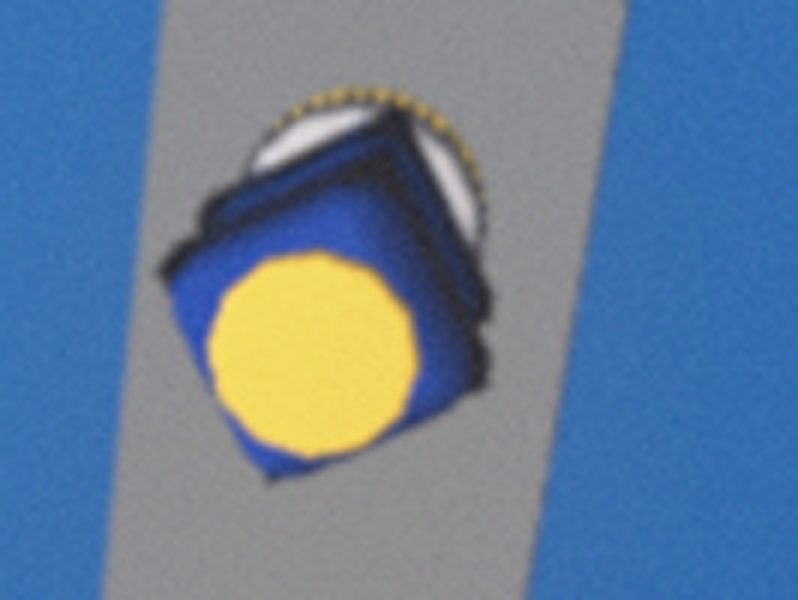

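Run:
```python
from h import *
from workcell import sensors
d=dict(np.load("w3.npz")); st=sensors.get_state()
P=cast(d,[[267.2,205.3],[285,240.3],[321.2,224.2]],.159); print(P,(P[0]+P[2])/2)
for a,b in((0,1),(1,2)):
    v=P[b]-P[a]; y=np.degrees(np.arctan2(v[1],v[0])); print(np.hypot(*v[:2]),y, "yaw err to tool y mod 90:",(y-yaw(st)+45)%90-45)
print(tool_delta(st,[.5585,.2317,.24]))
```

```text
[[0.56031296 0.24973014 0.159     ]
 [0.54082651 0.23171298 0.159     ]
 [0.55945821 0.2121068  0.159     ]] [0.55988559 0.23091847 0.159     ]
0.026539406440937864 -137.24355625211751 yaw err to tool y mod 90: 24.008717243808846
0.027047050483341804 -46.459839336359174 yaw err to tool y mod 90: 24.792434159567193
[ 22.72845733 -21.15700049  -1.10632986]
```

```bash
python3 -m handwheel '[[12,-10,0,-0.14,1],[23,-20.6,0,-0.28,1],[23,-20.6,20,-0.426,1],[23,-20.6,50,-0.426,1],[23,-20.6,90,-0.426,1],[23,-20.6,130,-0.426,1],[23,-20.6,130,-0.426,1],[23,-20.6,130,-0.426,1]]';python3 -m handwheel '[[0,0,0,0,0],[0,0,0,0,0],[0,0,0,0,0],[0,0,0,0,0],[0,0,0,0,0],[0,0,0,0,0],[0,0,0,0,0],[0,0,0,0,0]]' 70; python3 look.py w4
```

```text
clock: 4.3
tcp_pos: [0.5586, 0.2313, 0.1087]
orientation: [-0.0, 0.93, 0.368, -0.001]
wrist_force: [0.2, -0.6, 0.9]
finger_gap: 0.0858
grip_force: 0.0
clock: 5.1
tcp_pos: [0.5593, 0.2329, 0.1096]
orientation: [0.0, 0.93, 0.369, 0.001]
wrist_force: [-0.7, 0.3, 6.4]
finger_gap: 0.0271
grip_force: 69.0
[0.55933145 0.23289131 0.10955927] -46.73188773554741 [ 0.262  0.43  -0.087  1.051  0.     2.648] 5.1
```

```bash
python3 -m handwheel '[[0,0,-20,0,0],[0,0,-45,0,0],[0,0,-75,0,0],[0,0,-110,0,0],[0,0,-140,0,0],[0,0,-140,0,0],[0,0,-140,0,0]]'; python3 look.py w5
python3 - <<'E'
from h import *
from workcell import imaging
d=imaging.read_camera("scene"); np.savez("s5.npz",**d)
w=cv2.imread("pics/w5.png"); s=d["color"][130:280,360:510]
cv2.imwrite("pics/m5.png",np.hstack([w[100:480,120:520],cv2.resize(s,(380,380),interpolation=cv2.INTER_CUBIC)]))
E
```

```text
clock: 5.85
tcp_pos: [0.5588, 0.2325, 0.2478]
orientation: [0.0, 0.93, 0.369, 0.0]
wrist_force: [-0.1, -0.1, -3.0]
finger_gap: 0.0273
grip_force: 69.8
[0.55880515 0.2325209  0.24776113] -46.74698163177653 [ 0.262  0.37   0.167  1.368 -0.     2.649] 5.85
```

View pics/m5.png

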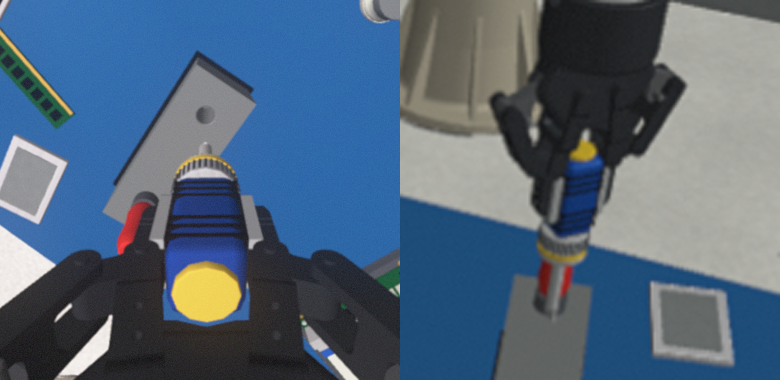

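Run:
```python
from h import *
d=dict(np.load("w5.npz")); g=cv2.cvtColor(d["color"],cv2.COLOR_BGR2GRAY)
for v in range(236,262): print(v,*["%3d"%x for x in g[v,305:347]])
```

```text
236 141 140 143 141 138 140 140 138 137 138 141 140 140 138 136 137 137 137 140 138 136 140 137 140 137 140 140 135 138 140 142 139 140 137 139 141 137 140 142 135 138 135
237 136 139 139 138 139 139 139 139 141 140 138 139 141 138 139 137 142 141 139 142 142 138 138 138 139 140 136 140 137 140 138 141 140 139 137 142 137 142 135 137 139 141
238 137 139 138 141 141 135 136 137 139 138 137 138 137 140 139 138 135 140 138 142 142 141 142 140 141 137 140 139 137 141 137 139 140 141 138 139 140 139 138 136 138 140
239 141 141 138 140 140 137 144 137 138 140 138 142 137 141 139 138 138 140 139 142 142 141 137 138 137 140 140 144 137 136 138 137 140 137 137 140 138 142 137 141 138 136
240 141 140 139 139 140 138 140 139 141 141 140 142 138 138 137 139 139 140 140 141 139 140 137 141 141 139 138 141 138 139 142 138 137 144 140 140 136 137 141 141 140 137
241 141 140 138 139 139 135 137 140 136 138 140 136 137 141 137 139 136 138 141 149 152 145 140 139 140 139 137 133 138 138 140 137 138 140 139 139 135 136 139 139 142 141
242 140 139 140 139 140 141 138 138 140 136 141 137 140 140 142 137 
[... 2671 characters left out ...]
  99  99  98
258 138 142 145 153 162 168 172 172 165 171 182 187 191 173 150 158 171 176 169 146 121 131 159 170 170 155 140 166 179 174 161 137 125 120 119 112 111 106 102 104 100  96
259 140 147 157 169 172 176 178 174 155 158 181 190 184 150 105 106 137 150 143 111  83  88 129 146 143 119 104 134 168 182 172 148 126 132 129 122 116 111 109 106 103 101
260 149 165 170 178 183 185 189 173 126 115 140 166 160 124  84  79 116 140 133 104  74  76 116 132 120  93  78  98 135 146 136 117 116 144 148 138 129 110 107 104 103  97
261 167 176 176 182 184 184 176 150 102  76 107 140 140 106  72  73 116 137 129 103  70  78 118 132 114  89  76  80 113 119 101  84  91 121 133 138 143 124 116 112 106 100
```

```bash
python3 -m handwheel '[[-29,20,0,-0.14,0],[-58,39,0,-0.28,0],[-87,59,0,-0.42,0],[-116,78,0,-0.56,0],[-145,98,0,-0.70,0],[-174,117,0,-0.84,0],[-203,137,0,-0.98,0],[-232,157,0,-1.12,0]]'|head -4; python3 -m handwheel '[[0,0,0,-0.14,0],[0,0,0,-0.28,0],[0,0,0,-0.42,0],[0,0,0,-0.56,0],[0,0,0,-0.70,0],[0,0,0,-0.84,0],[0,0,0,-0.93,0],[0,0,0,-0.93,0]]'|head -4
python3 - <<'E'
from h import *
from workcell import sensors
st=sensors.get_state(); print(yaw(st),tool_delta(st,[.4555,-.2237,.1656]),st["joint_pos"])
E
```

```text
clock: 6.75
tcp_pos: [0.4957, -0.0418, 0.2462]
orientation: [-0.002, 0.589, 0.808, -0.001]
wrist_force: [0.4, -0.1, -2.7]
clock: 7.55
tcp_pos: [0.4962, -0.0406, 0.2463]
orientation: [-0.002, 0.168, 0.986, 0.0]
wrist_force: [-0.4, -0.4, -3.0]
70.71040380555151 [ -22.32020961 -186.2607464    80.69102964] [-2.42907147e-01  1.62440834e-01 -1.13052524e-01  1.29892619e+00
 -1.08011438e-04  9.37608172e-02]
```

```bash
python3 -m handwheel '[[-5,-40,0,0,0],[-10,-80,0,0,0],[-15,-125,10,0,0],[-20,-165,40,0,0],[-22.3,-186,65,0,0],[-22.3,-186,80,0,0],[-22.3,-186,80,0,0],[-22.3,-186,80,0,0]]'|head -4; python3 look.py w6 260 180 160
```

```text
clock: 8.35
tcp_pos: [0.4564, -0.2233, 0.1677]
orientation: [-0.001, 0.168, 0.986, 0.0]
wrist_force: [0.2, 0.2, -2.9]
[ 0.45640969 -0.22329298  0.16767597] 70.63186255803289 [-0.613  0.215 -0.243  1.114  0.    -0.275] 8.35
```

View pics/w6.png

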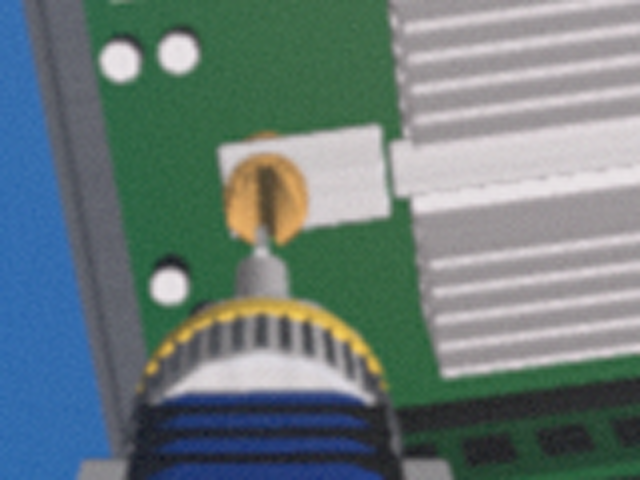

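```bash
python3 - <<'E'
from h import *
from workcell import sensors
d=dict(np.load("w6.npz")); g=cv2.cvtColor(d["color"],cv2.COLOR_BGR2GRAY)
for v in range(216,250): print(v,*["%3d"%x for x in g[v,312:342]])
print(d["cx"],d["cy"])
E
python3 slot.py w6 312 214 340 246
```

```text
216  84  85 100 139 159 172 179 186 188 192 190 198 199 203 205 204 207 206 210 206 207 203 206 206 204 203 204 204 203 203
217  83  89 131 175 196 200 202 205 207 207 204 203 201 198 197 198 201 201 202 206 203 204 202 205 204 205 204 203 200 205
218  83  90 127 184 204 209 205 205 203 197 181 174 170 162 164 165 174 174 184 194 201 202 200 205 205 204 203 200 199 202
219  83  86 119 177 202 203 203 195 184 174 160 151 148 152 153 153 154 150 155 169 187 192 201 200 198 200 201 200 199 202
220  86  83 113 173 193 203 196 176 161 140 138 138 138 140 148 144 146 140 136 149 162 184 194 198 203 202 199 199 202 199
221  86  81 107 161 195 196 173 150 136 131 137 133 118 113 117 111 128 135 146 143 146 161 183 196 199 201 199 200 199 201
222  80  84  95 149 185 182 150 126 131 137 139 127 100  88  84  82 107 133 147 143 143 149 170 192 196 202 202 204 200 202
223  81  82  93 139 173 166 143 128 130 129 128 121  97  77  75  76  86 118 140 156 156 149 158 175 197 202 206 205 206 207
224  83  81  89 123 158 146 136 136 137 124 130 122  95  74  72  78  80 103 131 157 167 161 152 161 186 201 
[... 2792 characters left out ...]
123 139 146 156 163 168 170 166 130  96  84  82  80  84  81  81  84  81  80
248  82  79  81  81  80  85  83  95  94 102 114 118 133 147 156 165 169 169 165 135 104  82  81  87  84  84  83  85  80  82
249  83  83  78  81  80  82  85  94  99 105 115 128 131 147 154 163 169 172 165 135 105  83  86  83  83  83  81  78  83  84
325.7371602971268 240.67044873205168
321.5 (326.0985107421875, 229.8903350830078) 11.322650909423828 ((325.99884033203125, 230.09396362304688), (20.8404598236084, 23.037750244140625), 0.5552452802658081)
screw [ 0.45345509 -0.22371916  0.046     ] [ 0.45332168 -0.22358836  0.046     ]
slot yaw 162.41601987200266 dark centre [ 0.45276986 -0.22306287] ratio 12.264920001995577
```

Run:
```python
from h import *
from workcell import sensors
d=dict(np.load("w6.npz")); st=sensors.get_state()
S=cast(d,(326.3,230.5),.046)[0]; B=cast(d,(325.0,241.3),st["tcp_pos"][2]-.0946)[0]
print(tool_delta(st,S),tool_delta(st,B), "move (add 6 to x):",tool_delta(st,S)-tool_delta(st,B))
```

```text
[  3.01359833  -1.22835007 122.54012084] [ 3.52996077 -2.20880606 94.5999396 ] move (add 6 to x): [-0.51636244  0.98045599 27.94018124]
```

```bash
python3 -m handwheel '[[1.5,1,5,0,0],[1.5,1,15,0,0],[1.5,1,22,0,0],[1.5,1,22,0,0],[1.5,1,22,0,0],[1.5,1,22,0,0]]'; python3 look.py w7
python3 - <<'E'
from h import *
d=dict(np.load("w7.npz")); g=cv2.cvtColor(d["color"],cv2.COLOR_BGR2GRAY)
for v in range(208,250): print(v,*["%3d"%x for x in g[v,312:342]])
E
```

```text
clock: 9.0
tcp_pos: [0.4561, -0.2224, 0.1465]
orientation: [0.0, 0.168, 0.986, -0.0]
wrist_force: [0.0, -0.3, -3.3]
finger_gap: 0.0276
grip_force: 70.8
[ 0.45606198 -0.22242201  0.14646258] 70.70712912123182 [-0.612  0.226 -0.284  1.06  -0.    -0.275] 9.0
208  99  97  98 102  98  99  98  97  97  99  97  98  97  98 100 100 101  96 101 103 101 102 101 101  99 106  97 102  99 102
209  96  99  97  95 100  94 100  97 100 100  97  94  99 101  97  98 101  99 101 100 104  99  96 106  98 100 100 100 103 101
210  99  99  97  98  97  99  96  98  99  98  96  96  99  98  98 103 101 100  98  99  98 100  99 102  99 100  97 103  95 101
211  96  98  93  97 100  98 100  98  97 101  98  94 100  95 100 100 101 100 100  97 101 101  96  99 103 100 100 100  96 101
212 101  97  97  95 103  99  96  98  98  96 101  97  98  99  97 100  97 100 100  98  99 102  98 100 101  97 102 100 102 103
213  96  96  97  98  99  97  94  96  96 101  98  97  99  99 101 100  98  98 101 100  97  96  97 100  99 100 100 102  96  99
214  98  96  94  97  97  95  96  96  97  95  95  98  97  96  96  98 103  96  95  99  99  99 101 102 
[... 3663 characters left out ...]
 147 162 178 188 189 180 173 175 176 178 185 190 194 197 214 220 221 220 215 215
245  91  95  95 125 176 198 197 186 156 128 134 141 158 167 177 182 187 185 187 186 189 193 186 176 183 176 162 157 150 146
246  91  90  94 107 154 183 191 170 132 123 126 136 153 165 177 184 187 190 187 191 194 185 159 134 128 122 111 103 100 102
247  93  92  91 102 133 156 163 139 116 114 127 141 153 168 175 183 190 190 187 187 187 162 130 104  96  97  92  93  94  91
248  94  94  86  96 108 121 124 115 113 119 127 139 152 165 176 181 186 189 190 174 154 126 106  94  88  90  98  93  92  93
249  92  96  91  89  92  95  99 106 115 116 128 140 152 163 177 181 187 189 187 164 126 102  96  93  93  91  93  96  96  94
```

```bash
python3 - <<'E'
from h import *
from workcell import sensors
d=dict(np.load("w7.npz")); st=sensors.get_state()
S=cast(d,(325.6,240),.046)[0]; B=cast(d,(325.15,235.8),st["tcp_pos"][2]-.0946)[0]
print(tool_delta(st,S),tool_delta(st,B), "move (add 6 to x):",tool_delta(st,S)-tool_delta(st,B))
E
python3 -m handwheel '[[1,0.3,2,0,0],[1,0.3,4,0,0],[1,0.3,6,0,0],[1,0.3,7,0,0],[1,0.3,8,0,0],[1,0.3,8,0,0]]'
```

```text
[  1.40371631  -1.71786961 100.54149908] [ 6.6144287  -2.03593845 94.59648657] move (add 6 to x): [-5.21071238  0.31806884  5.94501251]
clock: 9.65
tcp_pos: [0.4549, -0.2217, 0.1381]
orientation: [-0.0, 0.168, 0.986, 0.0]
wrist_force: [0.6, -0.6, -2.8]
finger_gap: 0.0272
grip_force: 70.8
```

```bash
python3 -m handwheel '[[0,0,0.7,0,0],[0,0,1.4,0,0],[0,0,2,0,0],[0,0,2,0,0]]'; python3 look.py w8 260 180 160;python3 - <<'E'
from h import *
d=dict(np.load("w8.npz")); g=cv2.cvtColor(d["color"],cv2.COLOR_BGR2GRAY)
for v in range(226,254): print(v,*["%3d"%x for x in g[v,312:342]])
from workcell import sensors
st=sensors.get_state(); print(st["wrist_force"],st["ft_torque"],st["tcp_pos"])
E
```

```text
clock: 10.05
tcp_pos: [0.455, -0.2217, 0.1362]
orientation: [0.0, 0.168, 0.986, -0.0]
wrist_force: [0.9, 0.8, -4.6]
finger_gap: 0.0271
grip_force: 70.8
[ 0.45501536 -0.22171379  0.13620521] 70.70315896329738 [-0.612  0.232 -0.303  1.036 -0.    -0.275] 10.05
226  97  97  98  94  98  97  98 102 108 116 126 131 138 147 150 153 154 152 139 135 137 145 151 159 172 189 197 205 210 215
227  96  89  96  94  94  96 106 109 120 130 145 152 154 159 167 180 187 193 196 196 203 213 217 222 220 223 225 228 228 230
228 102 112 118 125 127 135 146 155 164 179 186 201 206 214 219 219 222 223 222 226 227 227 227 228 228 226 228 228 228 227
229 137 163 181 190 198 203 210 214 220 224 225 226 227 229 227 229 229 227 227 227 226 228 226 227 226 225 227 227 227 226
230 181 214 223 223 226 226 227 229 230 228 226 225 224 226 228 224 225 227 226 227 225 224 225 225 224 225 226 225 224 225
231 182 222 227 227 228 227 228 224 224 218 206 198 198 193 201 210 214 220 224 225 223 225 224 223 224 224 225 222 224 222
232 169 219 226 225 227 226 220 208 193 174 163 165 173 169 172 182 185 186 207 216 223 224 225 22
[... 2043 characters left out ...]
36 116 118 132 142 154 165 179 187 191 192 192 185 180 187 189 197 205 223 226 228 228 227
250  93 106 144 190 200 195 167 129 115 116 128 141 154 168 174 187 189 192 193 189 191 191 196 204 216 224 223 225 221 219
251  92  98 133 188 202 198 169 129 113 121 130 140 155 163 179 184 187 195 190 192 194 196 195 196 205 192 174 166 164 157
252  91  95 118 163 197 195 168 130 114 116 129 145 156 166 174 180 186 192 189 191 197 195 176 156 146 131 118 111 109 103
253  89  93  98 124 166 182 167 135 120 116 134 148 160 167 169 173 178 180 188 189 192 177 140 111 103  99  93  91  93  94
[-0.48280868 -0.24196702 -2.19262592] [ 0.01088159 -0.02792798  0.03966414] [ 0.45498115 -0.2216963   0.13621339]
```

View pics/w8.png

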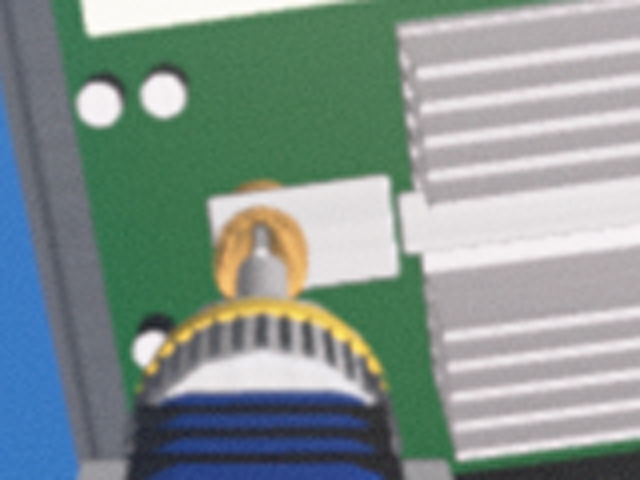

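```bash
for i in 1 2; do python3 -m handwheel '[[0,0,0.4,0,0],[0,0,0.4,0,0]]' | sed -n '2p;4p'; done; python3 -m handwheel '[[0,0,0,0.04,0],[0,0,0,0.08,0],[0,0,0,0.12,0],[0,0,0,0.12,0]]'; python3 -c "
from workcell import sensors
print(sensors.get_state()['ft_torque'])"
```

```text
tcp_pos: [0.455, -0.2217, 0.1358]
wrist_force: [-0.0, 0.2, -2.8]
tcp_pos: [0.455, -0.2217, 0.1354]
wrist_force: [-0.4, 0.2, -3.0]
clock: 10.9
tcp_pos: [0.4551, -0.2217, 0.1355]
orientation: [0.0, 0.226, 0.974, -0.0]
wrist_force: [-0.7, -0.0, -2.2]
finger_gap: 0.0272
grip_force: 70.7
[ 0.0538018  -0.0725247  -0.00215685]
```

```bash
cat > tq.py <<'E'
import sys
from h import *
from workcell import sensors,imaging
r=[];f=[]
for i in range(int(sys.argv[1])):
    st=sensors.get_state(); r.append(st["ft_torque"][2]); f.append(st["wrist_force"]); imaging.read_camera("wrist")
print("Tz %.3f sd %.3f"%(np.mean(r),np.std(r)),"F",np.mean(f,0).round(1),"yaw %.2f z %.4f t %.2f tau6 %.3f j6 %.3f"%(yaw(st),st["tcp_pos"][2],st["clock"],st["tau"][5],st["joint_pos"][5]))
E
python3 tq.py 8; python3 -m handwheel '[[0,0,0,0.05,0],[0,0,0,0.10,0],[0,0,0,0.15,0],[0,0,0,0.2,0]]'|sed -n '2p;4p'; python3 tq.py 6
```

```text
Tz 0.013 sd 0.026 F [ 0.  -0.1 -3.3] yaw 63.85 z 0.1355 t 11.25 tau6 0.013 j6 -0.156
tcp_pos: [0.4552, -0.2216, 0.1355]
wrist_force: [0.4, -0.0, -4.0]
Tz 0.027 sd 0.011 F [ 1.   0.3 -3.5] yaw 52.44 z 0.1355 t 11.95 tau6 0.020 j6 0.044
```

```bash
cat > t6.py <<'E'
from h import *
from workcell import sensors
st=sensors.get_state(); print("tau6 %.4f Tz %.3f F %s yaw %.2f j6 %.3f t %.2f"%(st["tau"][5],st["ft_torque"][2],st["wrist_force"].round(1),yaw(st),st["joint_pos"][5],st["clock"]))
E
for i in 1 2 3; do python3 -m handwheel '[[0,0,0,0.04,0],[0,0,0,0.04,0]]'>/dev/null; python3 t6.py; done
```

```text
tau6 0.2821 Tz 0.044 F [ 0.8  1.2 -3.4] yaw 50.11 j6 0.084 t 12.20
tau6 0.2801 Tz 0.008 F [ 1.7  2.3 -3.6] yaw 47.84 j6 0.124 t 12.40
tau6 0.2795 Tz 0.051 F [ 1.7  0.6 -2.2] yaw 45.58 j6 0.163 t 12.60
```

```bash
for i in 1 2 3; do python3 -m handwheel '[[0,0,0,0.04,0],[0,0,0,0.04,0]]'>/dev/null; python3 t6.py; done; python3 tq.py 4
```

```text
tau6 0.2788 Tz 0.046 F [ 0.7  1.  -4.2] yaw 43.30 j6 0.203 t 12.80
tau6 0.2787 Tz 0.106 F [ 2.   1.5 -3.6] yaw 41.01 j6 0.243 t 13.00
tau6 0.2788 Tz 0.026 F [ 2.6  2.2 -3.6] yaw 38.73 j6 0.283 t 13.20
Tz 0.022 sd 0.027 F [ 2.5  1.9 -3.6] yaw 38.72 z 0.1355 t 13.35 tau6 0.016 j6 0.283
```

```bash
for i in 1 2; do python3 -m handwheel '[[0,0,0,0.04,0],[0,0,0,0.04,0]]'>/dev/null; python3 t6.py; done; python3 tq.py 3
```

```text
tau6 0.2825 Tz -0.006 F [ 2.5  2.4 -4.1] yaw 36.37 j6 0.324 t 13.60
tau6 0.2826 Tz 0.014 F [ 3.2  2.4 -5.5] yaw 34.10 j6 0.364 t 13.80
Tz 0.001 sd 0.011 F [ 3.5  1.8 -4.8] yaw 34.14 z 0.1355 t 13.90 tau6 0.040 j6 0.363
```

```bash
for i in 1 2; do python3 -m handwheel '[[0,0,0,0.04,0],[0,0,0,0.04,0]]'>/dev/null; python3 t6.py; done; python3 tq.py 3
```

```text
tau6 0.2836 Tz 0.025 F [ 4.8  1.5 -4.5] yaw 31.78 j6 0.404 t 14.15
tau6 0.2838 Tz 0.056 F [ 5.   2.8 -4.6] yaw 29.52 j6 0.444 t 14.35
Tz 0.020 sd 0.031 F [ 4.5  2.4 -4.3] yaw 29.55 z 0.1355 t 14.45 tau6 0.042 j6 0.443
```

```bash
python3 -m handwheel '[[0,0.7,0,0,0],[0,0.7,0,0,0]]'>/dev/null; python3 tq.py 4
python3 - <<'E'
from h import *
d=imaging=None
from workcell import imaging
d=imaging.read_camera("wrist"); np.savez("w9.npz",**d); g=cv2.cvtColor(d["color"],cv2.COLOR_BGR2GRAY)
for v in range(224,256): print(v,*["%3d"%x for x in g[v,308:344]])
E
```

```text
Tz 0.016 sd 0.019 F [ 3.2  0.7 -3.8] yaw 29.46 z 0.1355 t 14.85 tau6 0.024 j6 0.446
224  83  85  85  84  84  86  85  84  83  83  86  85  83  91 119 160 191 202 200 201 200 198 198 198 196 199 193 198 197 199 202 202 203 203 200 201
225  86  85  86  83  84  80  86  84  82  87  82  83  87 118 159 188 201 200 201 200 200 200 197 193 195 194 197 195 199 200 202 202 206 204 201 200
226  83  81  83  87  83  82  83  87  80  88  82  89 118 159 186 201 203 201 198 200 200 197 197 196 196 194 196 196 201 205 206 202 202 203 200 199
227  84  84  84  84  80  85  81  85  82  83  91 110 152 187 202 203 203 198 199 196 197 197 195 195 195 196 200 201 201 204 203 205 204 203 202 200
228  87  87  79  80  84  85  84  84  84  93 115 150 183 198 202 201 198 196 197 197 193 196 194 196 194 197 197 203 202 202 205 201 199 202 198 204
229  84  85  81  86  84  81  86  82  91 106 147 181 199 201 198 200 199 199 196 197 197 199 195 196 197 200 202 203 203 201 202 199 199 201 198 206
230  80  82  84  85  79  84  81  80 101 135 173 197 202 201 199 197 196 193 194 195 197 196 193 196 201 201 205 203 204 201 202 
[... 3019 characters left out ...]
 169 151 129 127 144 153 162 168 176 180 176 176 168 160 150 159 169 174 165 132  96  82  83  86  80  82  79
252  81  82  81  79  82  86  84 113 153 169 154 130 127 140 151 166 168 173 178 179 175 169 154 150 164 172 159 143 110  84  84  83  76  82  82  80
253  85  81  78  81  81  78  81  93 135 163 157 137 133 142 155 167 178 175 176 174 173 166 160 160 161 166 140 113  90  79  76  80  78  79  81  86
254  79  82  77  81  76  86  91  98 114 146 162 156 157 164 167 175 177 181 178 176 176 174 176 174 173 158 129 109  98  96  85  85  79  84  84  83
255  81  77  78  88 101 108 128 140 150 158 167 171 172 180 182 179 178 183 184 185 184 183 184 181 180 174 168 160 149 138 124 100  90  80  80  79
```

```bash
python3 -m handwheel '[[0,0.5,0,0.04,0],[0,0.5,0,0.04,0]]'>/dev/null; python3 t6.py; python3 tq.py 3;  python3 -m handwheel '[[0,0,0,0.04,0],[0,0,0,0.04,0]]'>/dev/null; python3 t6.py; python3 tq.py 3
```

```text
tau6 0.2905 Tz -0.026 F [ 2.1 -0.4 -3. ] yaw 27.14 j6 0.487 t 15.15
Tz 0.019 sd 0.032 F [ 1.5 -0.3 -2.6] yaw 27.20 z 0.1355 t 15.25 tau6 0.047 j6 0.486
tau6 0.3000 Tz 0.055 F [ 1.3  0.1 -3. ] yaw 24.87 j6 0.527 t 15.50
Tz 0.045 sd 0.008 F [ 0.7 -0.  -3.2] yaw 24.92 z 0.1354 t 15.60 tau6 0.060 j6 0.526
```

```bash
for i in 1 2; do python3 -m handwheel '[[0,0,0,0.03,0],[0,0,0,0.03,0]]'>/dev/null; python3 t6.py; python3 tq.py 4; done
```

```text
tau6 0.2486 Tz 0.029 F [ 0.6 -0.2 -3.3] yaw 23.17 j6 0.556 t 15.85
Tz 0.034 sd 0.028 F [ 0.5 -1.1 -3.2] yaw 23.19 z 0.1354 t 16.00 tau6 0.052 j6 0.556
tau6 0.2638 Tz 0.066 F [ 0.9 -1.6 -2.4] yaw 21.44 j6 0.587 t 16.25
Tz 0.050 sd 0.011 F [-0.6 -1.5 -2.2] yaw 21.47 z 0.1354 t 16.40 tau6 0.068 j6 0.586
```

```bash
for i in 1 2; do python3 -m handwheel '[[0,0,0,0.03,0],[0,0,0,0.03,0]]'>/dev/null; python3 t6.py; python3 tq.py 4; done
```

```text
tau6 0.2788 Tz 0.147 F [-0.5 -2.2 -1.5] yaw 19.72 j6 0.617 t 16.65
Tz 0.107 sd 0.028 F [-0.3 -1.9 -2.6] yaw 19.75 z 0.1355 t 16.80 tau6 0.083 j6 0.616
tau6 0.2938 Tz 0.060 F [-0.9 -2.2 -2.5] yaw 18.00 j6 0.647 t 17.05
Tz 0.119 sd 0.037 F [-1.  -2.3 -2.4] yaw 18.03 z 0.1355 t 17.20 tau6 0.098 j6 0.646
```

```bash
for i in 1 2; do python3 -m handwheel '[[0,0,0,0.02,0],[0,0,0,0.02,0]]'>/dev/null; python3 t6.py; python3 tq.py 4; done
```

```text
tau6 0.2335 Tz 0.066 F [-1.9 -2.7 -2.5] yaw 16.81 j6 0.667 t 17.45
Tz 0.094 sd 0.024 F [-1.4 -1.8 -2.6] yaw 16.85 z 0.1354 t 17.60 tau6 0.114 j6 0.667
tau6 0.2448 Tz 0.138 F [-0.9 -1.5 -2.9] yaw 15.66 j6 0.688 t 17.85
Tz 0.123 sd 0.027 F [-1.1 -1.2 -2.7] yaw 15.70 z 0.1354 t 18.00 tau6 0.124 j6 0.687
```

```bash
for i in 1 2; do python3 -m handwheel '[[0,0,0,0.02,0],[0,0,0,0.02,0]]'>/dev/null; python3 t6.py; python3 tq.py 4; done
```

```text
tau6 0.2529 Tz 0.187 F [-0.  -2.  -2.5] yaw 14.51 j6 0.708 t 18.25
Tz 0.143 sd 0.028 F [-0.7 -2.  -2.2] yaw 14.55 z 0.1355 t 18.40 tau6 0.132 j6 0.707
tau6 0.2567 Tz 0.135 F [-1.1 -2.2 -3.2] yaw 13.36 j6 0.728 t 18.65
Tz 0.106 sd 0.022 F [-1.2 -1.8 -2.4] yaw 13.41 z 0.1355 t 18.80 tau6 0.137 j6 0.727
```

```bash
for i in 1 2; do python3 -m handwheel '[[0,0,0,0.02,0],[0,0,0,0.02,0]]'>/dev/null; python3 t6.py; python3 tq.py 4; done
```

```text
tau6 0.2421 Tz 0.132 F [-1.3 -1.9 -2.2] yaw 12.21 j6 0.748 t 19.05
Tz 0.106 sd 0.017 F [-0.9 -2.3 -2.8] yaw 12.26 z 0.1355 t 19.20 tau6 0.099 j6 0.747
tau6 0.1327 Tz 0.011 F [-0.3 -0.9 -2.6] yaw 11.07 j6 0.768 t 19.45
Tz 0.021 sd 0.010 F [-0.8 -1.5 -2.6] yaw 11.12 z 0.1354 t 19.60 tau6 0.013 j6 0.767
```

```bash
python3 -m handwheel '[[0,0,0,0.03,0],[0,0,0,0.03,0]]'>/dev/null; python3 t6.py; python3 tq.py 5
```

```text
tau6 0.2037 Tz 0.048 F [-0.9 -2.1 -2.4] yaw 9.39 j6 0.797 t 19.85
Tz 0.022 sd 0.014 F [-1.3 -1.3 -2.7] yaw 9.42 z 0.1354 t 20.05 tau6 0.005 j6 0.796
```

```bash
python3 -m handwheel '[[0,0,-3,0,0],[0,0,-8,0,0],[0,0,-15,0,0],[0,0,-25,0,0],[0,0,-35,0,0],[0,0,-35,0,0]]'|sed -n '2,4p'; python3 t6.py; python3 look.py w10; python3 slot.py w10 305 205 345 250
python3 - <<'E'
from h import *
d=dict(np.load("w10.npz")); g=cv2.cvtColor(d["color"],cv2.COLOR_BGR2GRAY)
for v in range(212,250): print(v,*["%3d"%x for x in g[v,308:344]])
E
```

```text
tcp_pos: [0.4573, -0.2218, 0.1727]
orientation: [0.002, 0.647, 0.763, 0.0]
wrist_force: [0.6, -0.5, -3.7]
tau6 -0.0002 Tz 0.041 F [ 0.6 -0.5 -3.7] yaw 9.40 j6 0.797 t 20.70
[ 0.45727272 -0.22184345  0.17268531] 9.401834825076635 [-0.61   0.208 -0.24   1.119  0.     0.797] 20.7
317.5 (323.3429260253906, 228.9136199951172) 11.414225578308105 ((323.4100646972656, 228.8085479736328), (20.40196990966797, 22.74359893798828), 6.533993244171143)
screw [ 0.45443885 -0.22256658  0.046     ] [ 0.4543996  -0.22266318  0.046     ]
slot yaw 124.24197339308313 dark centre [ 0.45400389 -0.2223022 ] ratio 18.157926514933873
212  82  84  84  84  90  86  81  98 147 187 200 201 196 197 192 194 196 197 199 202 202 202 200 199 200 201 204 204 200 203 199 201 194 152 106  86
213  86  84  84  83  85  86  90 116 172 198 200 198 197 196 195 197 192 198 200 201 200 200 199 201 199 201 204 206 204 202 203 202 181 133  94  81
214  80  86  85  82  86  84 101 136 181 198 199 201 193 198 198 193 196 196 204 204 203 202 200 199 200 202 203 203 202 203 202 195 161 115  84  83
215  86  85  82  82  84  81 110 165 197 2
[... 4438 characters left out ...]
  84  82  98 137 166 177 178 177 176 177 167 159 141 113  83  79  81  82  81  80  80  79  77  82  79  76  83
246  83  77  81  85  80  83  83  78  78  79  90 115 141 160 169 177 177 179 175 169 161 147 131  99  86  79  79  78  79  81  79  79  76  81  76  81
247  80  81  80  81  84  78  85  78  80  78  95 121 148 160 170 176 179 181 176 167 162 150 135 106  84  82  79  78  79  77  81  76  78  79  79  80
248  78  81  79  80  80  82  82  81  77  78  89 128 146 161 170 175 179 180 174 169 160 150 137 108  83  72  68  73  72  75  85  76  80  80  76  80
249  82  78  80  78  80  82  78  79  82  78  95 129 149 161 169 175 181 178 175 169 159 152 135 103  75  60  50  50  52  59  72  81  80  80  78  78
```

Run:
```python
from h import *
from workcell import sensors
st=sensors.get_state(); print(tool_delta(st,[.559,.2327,.24]))
```

```text
[431.44280444 175.06800798 -68.67820563]
```

```bash
python3 -m handwheel '[[0,0,-35,0,0],[20,8,-68,0,0],[60,24,-68,0,0],[100,41,-68,0,0],[142,58,-68,0,0],[184,75,-68,0,0],[226,92,-68,0,0],[268,109,-68,0,0]]'|sed -n '2,4p'; python3 -m handwheel '[[42,17,0,0,0],[84,34,0,0,0],[124,50,0,0,0],[150,60,0,0,0],[163,66,0,0,0],[163,66,0,0,0],[163,66,0,0,0]]'|sed -n '1,4p'; python3 look.py w11
python3 - <<'E'
from h import *
from workcell import sensors
d=dict(np.load("w11.npz")); st=sensors.get_state(); print(tool_delta(st,[.559,.2327,.1096]))
hsv=cv2.cvtColor(d["color"],cv2.COLOR_BGR2HSV); g=hsv[...,2]
# hole: dark blob in the grey stand
m=((hsv[...,1]<60)&(g<115)).astype(np.uint8)*255; m[:, :200]=0; m[:,450:]=0; m[:120]=0; m[250:]=0
c,_=cv2.findContours(m,cv2.RETR_EXTERNAL,cv2.CHAIN_APPROX_NONE)
for x in c:
    if cv2.contourArea(x)>60: print(cv2.contourArea(x),cv2.boundingRect(x),cast(d,cv2.minEnclosingCircle(x)[0],.075))
for v in range(195,252,2): print(v,*["%3d"%x for x in g[v,290:360:2]])
E
```

```text
tcp_pos: [0.5198, 0.063, 0.2382]
orientation: [-0.0, 0.647, 0.763, -0.0]
wrist_force: [1.1, -0.1, -2.9]
clock: 22.25
tcp_pos: [0.5581, 0.232, 0.2379]
orientation: [-0.0, 0.647, 0.763, -0.001]
wrist_force: [0.1, 0.9, -3.1]
[0.5580649  0.23202652 0.23793028] 9.393721375917202 [ 2.620e-01  3.710e-01  1.450e-01  1.346e+00 -1.000e-03  1.668e+00] 22.25
[  1.07042711   1.18242377 128.56747123]
250.0 (200, 205, 22, 30) [[0.44902943 0.21172468 0.075     ]]
225.0 (200, 168, 164, 8) [[0.51187278 0.26469752 0.075     ]]
195 142 140 141 142 143 142 145 140 140 143 145 142 141 143 141 142 140 142 141 141 141 143 142 141 142 141 143 142 143 141 147 142 141 143 141
197 144 148 139 144 144 141 138 145 141 142 144 145 144 143 142 142 140 145 144 142 142 140 138 143 142 143 144 144 141 142 142 146 142 141 142
199 138 142 141 144 141 144 139 139 142 141 141 142 140 142 144 140 141 139 142 144 143 141 143 139 141 144 139 142 140 141 141 144 143 142 141
201 142 138 141 140 145 138 141 142 144 141 142 144 140 144 141 138 140 140 139 140 140 141 143 136 143 143 138 143 145 142 142 144 139 143 145
203 137 14
[... 2889 characters left out ...]
 142 140 141 140 142 137 137 140 139 139 139 162 196 165 157 145 141 143 142 143 142 144 141 143 142 141 140 141 145 143 144
245 140 142 141 141 143 140 144 139 144 142 140 140 141 140 140 153 178 183 177 164 140 141 142 143 145 143 141 144 140 143 143 143 137 141 140
247 141 140 144 140 137 141 139 142 141 139 142 144 144 142 139 151 172 185 180 164 142 134 143 139 139 141 140 142 140 142 140 140 140 146 144
249 139 140 144 137 144 141 141 140 140 139 144 139 141 142 131 152 172 183 178 163 140 132 140 139 142 141 141 139 138 137 140 140 142 141 142
251 146 144 143 145 142 144 148 141 151 143 146 144 147 147 134 153 173 184 179 167 137 139 147 143 144 148 148 151 148 150 151 147 152 151 152
```

Run:
```python
from h import *
from workcell import sensors
d=dict(np.load("w11.npz")); st=sensors.get_state(); z=st["tcp_pos"][2]
H=tool_delta(st,cast(d,(328,216.5),.075)[0]); B=tool_delta(st,cast(d,(322,236.3),z-.0946)[0]); S=tool_delta(st,cast(d,(324.7,250),z-.0946+.013)[0])
print("hole",H,"front edge",B,"shank",S)
```

```text
hole [  1.08341688   0.60812252 163.16800192] front edge [ 4.81225747 -4.07896705 94.60023176] shank [-0.8072728  -2.09667758 81.60252975]
```

```bash
python3 -m handwheel '[[1.7,2.3,20,0,0],[1.7,2.3,45,0,0],[1.7,2.3,58,0,0],[1.7,2.3,58,0,0],[1.7,2.3,58,0,0]]'|sed -n '2,4p'; python3 look.py w12
python3 - <<'E'
from h import *
d=dict(np.load("w12.npz")); g=d["color"].max(2)
for v in range(205,262,2): print(v,*["%3d"%x for x in g[v,300:350]])
E
```

```text
tcp_pos: [0.5604, 0.234, 0.181]
orientation: [0.0, 0.647, 0.762, -0.0]
wrist_force: [0.1, 0.2, -3.1]
[0.56044359 0.23396691 0.18098305] 9.33350404727768 [ 0.263  0.393  0.038  1.215 -0.     1.671] 22.8
205 142 143 144 142 146 147 146 143 144 143 145 145 145 144 146 145 138 145 142 142 147 144 143 145 144 143 142 144 144 145 146 145 146 143 144 144 144 145 143 147 146 143 144 143 141 142 144 145 143 146
207 144 144 144 145 142 145 142 144 146 144 146 141 146 144 143 145 141 142 143 144 144 144 146 142 140 141 144 144 145 143 144 141 146 146 145 143 146 149 144 145 145 145 145 144 145 142 142 145 141 144
209 148 143 146 144 146 145 147 143 143 143 144 148 146 142 143 144 146 142 144 144 142 144 145 143 144 144 146 146 143 143 140 143 146 142 145 145 143 144 147 144 144 143 146 147 146 145 145 145 144 148
211 145 144 146 147 145 144 146 143 144 148 145 146 142 144 144 148 144 141 142 142 145 146 144 138 146 144 144 145 143 145 145 144 145 142 145 143 146 148 143 141 144 144 142 145 145 144 142 148 145 147
213 144 143 144 144 143 146 144 147 146 142 147 147 145 147 146 144 144 145 143 14
[... 4317 characters left out ...]
 222 218 222 218 209 196 188 178 173 161 150 148 146 145 139 143 145 143 145 147 144 142
257 144 145 146 144 144 142 145 146 148 156 173 190 206 216 221 224 227 227 227 224 229 230 235 233 228 219 226 231 233 234 230 225 227 228 226 224 220 216 212 195 181 165 148 144 146 144 144 139 144 143
259 143 144 143 146 146 147 159 173 195 211 218 226 224 200 204 227 232 225 179 132 137 171 188 167 125  94 121 174 195 176 141 126 173 222 231 225 205 191 212 222 219 213 196 181 157 146 141 148 146 147
261 147 144 143 146 168 190 207 214 221 226 223 208 164 113  98 133 169 158 119  88 104 158 175 150 106  86 108 163 180 148 111  90 113 159 172 134  97 118 170 195 207 211 201 211 206 194 170 152 144 145
```

Run:
```python
from h import *
from workcell import sensors
d=dict(np.load("w12.npz")); st=sensors.get_state(); z=st["tcp_pos"][2]
H=tool_delta(st,cast(d,(323.8,238),.075)[0]); B=tool_delta(st,cast(d,(322.0,236.3),z-.0946)[0])
print("move",H-(B-[5.6,-2.05,0]), tool_delta(st,[.559,.2327,.1096]))
```

```text
move [ 0.26864346 -0.8586367  12.05840538] [-1.24165996 -2.32879254 72.05285691]
```

```bash
python3 -m handwheel '[[0,-0.9,5,0,0],[0,-0.9,15,0,0],[0,-0.9,22,0,0],[0,-0.9,22,0,0]]'|sed -n '2,4p';python3 -m handwheel '[[0,0,10,0,0],[0,0,22,0,0],[0,0,34,0,0],[0,0,42,0,0],[0,0,46,0,0],[0,0,48,0,0],[0,0,48,0,0]]'|sed -n '2,4p'
```

```text
tcp_pos: [0.5584, 0.2344, 0.1567]
orientation: [-0.001, 0.647, 0.763, -0.001]
wrist_force: [-0.7, -0.0, -3.3]
tcp_pos: [0.5595, 0.2346, 0.1104]
orientation: [0.0, 0.647, 0.763, -0.0]
wrist_force: [0.7, -0.5, -3.4]
```

```bash
python3 -m handwheel '[[0,0,0.6,0,0],[0,0,0.6,0,0]]'|sed -n '2,4p'; python3 -m handwheel '[[0,0,0.6,0,1],[0,0,0.6,0,1],[0,0,0.6,0,1],[0,0,0.6,0,1],[0,0,0.6,0,1],[0,0,0.6,0,1],[0,0,0.6,0,1],[0,0,0.6,0,1]]'; python3 -m handwheel '[[0,0,-15,0,1],[0,0,-40,0,1],[0,0,-80,0,1],[0,0,-120,0,1],[0,0,-150,0,1],[0,0,-150,0,1],[0,0,-150,0,1]]'; python3 look.py w13
python3 - <<'E'
from h import *
d=dict(np.load("w13.npz"))
a,r,c=blobs(d,(20,120,120),(35,255,255),(230,150,400,330),6)[0]; print(a,r,cast(d,r[0],.163))
from workcell import imaging
t=imaging.read_camera("top")
for a,r,c in blobs(t,(20,120,100),(35,255,255),(200,215,250,260),4)[:1]: print(a,r,cast(t,r[0],.163))
E
```

```text
tcp_pos: [0.5598, 0.2346, 0.1103]
orientation: [0.0, 0.647, 0.763, 0.0]
wrist_force: [1.1, 0.3, -3.1]
clock: 24.95
tcp_pos: [0.5594, 0.2346, 0.1092]
orientation: [0.0, 0.647, 0.763, -0.0]
wrist_force: [-0.9, -0.7, -0.1]
finger_gap: 0.0851
grip_force: 0.0
clock: 25.65
tcp_pos: [0.5599, 0.2347, 0.2598]
orientation: [0.001, 0.647, 0.763, 0.001]
wrist_force: [-0.5, 0.2, -0.7]
finger_gap: 0.0853
grip_force: 0.0
[0.55987956 0.23468417 0.25978306] 9.39758226999243 [ 0.265  0.371  0.198  1.396 -0.     1.672] 25.65
641.5 ((325.2500305175781, 242.25003051757812), (28.991378784179688, 28.284271240234375), 45.0) [[0.55849311 0.23345449 0.163     ]]
63.5 ((222.75001525878906, 235.75001525878906), (9.192387580871582, 8.485280990600586), 45.0) [[0.55871423 0.23325176 0.163     ]]
```

```bash
python3 -c "
from workcell import workorder
print(workorder.hand_in())"
```

```text
the job is handed in; nothing more can be done
None
```

I tightened the screw to a single clutch click, put the torque driver back upright in its own hole about 2 mm from where it stood, let go, and handed the job in at about 26 s; hand-in returned no pass/fail result.

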